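Pack swab tubes for transport

ROBOT

A 6-joint arm with a two-finger parallel gripper is mounted at the origin on the work surface. World frame = base frame: x ahead of the robot, y to its left, z up, the work surface at z = 0. Lengths are in m, angles in degrees, forces in N, time in s.
With the tool pointing down it reaches from about 0.35 to 0.725 m from the base axis. Payload 4.3 kg.
Tool frame: the origin (TCP) lies midway between the tips of the shut fingers; the grasp point (between the pads) lies 19 mm behind it; z points along the fingers, y is the line along which they close (so a half turn about z gives the same grasp; the last joint's range is limited). The gripper opens to 85 mm and grips with 20 to 120 N. Pads are 22 mm wide; open, the fingers measure 114 mm over their backs; the gripper's body (76 mm by 85 mm) begins 54 mm behind the grasp point. The pads swing forward as they close: fully open they stand 13 mm farther back than shut.
Start: joints at [-6.32, 21.618, 4.641, 73.018, 0, 83.68], TCP at [0.575, 0, 0.231] pointing down, gripper open.
Joint ranges: [-156.06, 156.06], [-48.1, 94.91], [-58.44, 69.94], [-101.28, 121.22], [-78.64, 73.56], [-180, 180]. Speed limits (degrees/s): [147.25, 147.25, 180, 180, 180, 180].

INTERFACE

Orientations are given as [roll, pitch, yaw] about the fixed x, y, z axes, in that order (R = Rz(yaw) Ry(pitch) Rx(roll)).
In Python, from bench import * gives the robot as it stands. Calls block until the motion is done:
- reach(position, orientation): joint-space move of the TCP to a pose.
- move_straight(position, rotation=None, rate=0.15, max_force=None): straight line of the TCP; rotation=None keeps the orientation; rate is the mean speed in m/s. With max_force (N) it stops when the force on the tool has changed by that much, and returns True; else False.
- move_joints(angles): joint-space move.
- gripper_to(opening): opening from 0.0 (shut) to 1.0 (fully open); the grip force is fixed at half the most; returns when the fingers have stopped.
- dwell(seconds).
- inverse_kinematics(position, orientation): joint angles nearest the present ones, or None.
- camera(name): name is "scene" or "side" or "wrist"; returns the picture (480x640x3 uint8, red, green, blue); there is no depth.
- calibration(name): a dict with "K" (3x3 intrinsics, pixels), "k1" (the pictures are not rectified: a ray, as slopes to the right and down, at radius r is drawn at 1 + k1 r^2 times it, then the intrinsics apply), "rvec" (rotation vector, rad) and "tvec" (3), from world to camera coordinates, as OpenCV has them. Camera axes: x right, y down, z forward; pixel columns grow to the right and rows downward; lengths in m; the calibration is good to about 2 mm. A picture is of the moment at which its call begins: read the wrist's pose just before it. calibration takes no time and is no camera call; for the wrist camera it gives the pose at the moment of the call.
A pose or a line that the arm cannot do raises MotionError and nothing moves.
- finish_job(): hands the job in; it is judged then, once.
Readings, each from a call of its own:
- read_clock(): time.
- read_q(): joint angles.
- read_dq(): joint speeds.
- read_tau(): joint torques, N m.
- read_tool_pos(): TCP position.
- read_ee_rot(): TCP orientation.
- read_wrist_force(): force on the tool from outside, world axes, zero at the start.
- read_wrist_torque(): the same for the moment, N m.
- read_finger_gap(): opening from 0.0 (shut) to 1.0 (fully open).
- read_grasp_force(): force on a finger pad.
Only numpy, scipy, OpenCV 4.12 (cv2) and the standard library are available. Lean on these libraries where they do the work, as an engineer would, in place of code of your own. Each camera call takes 0.05 s, during which the arm holds its last target. There are 200 camera calls.

TASK

Pack the two long sample tubes for the courier: take them from the inclined block and drop both, cap up, into the open canister in the transport case. When both are in, put the loose lid on that canister and press it down until it snaps fully home. Leave the short tube in its well and the other things on the counter undisturbed.

Things in the scene. Friction and masses are not known exactly. Their poses are not given: they have to be found in the camera images.
- rack: inclined aluminium tube block 216 mm wide on a fixed grey foot 125 x 226 mm; place and yaw vary. Origin: centre of the foot's underside; y runs along the wells. Wells at y = -78, -26, 26, 78 mm, 17.5 mm wide, 50 mm deep, floor centre at x 20, z 34 mm, leaning 33 degrees: direction out of a well is (-0.545, 0, 0.839) in this frame. Three tubes in any order, one well empty
- tube_a_center (a point): one of two like long tubes: clear body of 16 mm diameter, round foot, ribbed grey cap of 18 mm diameter and 24 mm length; 118 mm long in all, 28 g. The point is on the axis half-way up (59 mm from either end); z runs from foot to cap. Loose in a well, leaning about 35 degrees, upper 68 mm out of the block
- tube_b_center (a point): the other long tube, same as the first
- tube_short_center (a point): the short tube that stays in the block: same diameter and cap, 92 mm long in all, upper 42 mm out of the block. The point is on its axis, half-way up (46 mm from either end)
- canister_mouth (a point): centre of the open canister's mouth at rim height (136 mm above the counter); z up, y along the case. White, 50 mm outer and 44 mm inner diameter, inside floor 124 mm below the rim, held fast in the case. A tube let go in it leans on its wall, any way round, and may be pushed aside by the next. Four spring nubs stick out 3 mm round the outside, 10 mm below the rim
- case: open transport case 150 x 230 mm, 50 mm high, fixed; place and yaw vary; its lid lies folded back flat beyond its +x side (26 mm high, to x = 205 mm). Origin: centre of its underside. Open canister upright in the foam at y = +52 mm; a second canister, closed already and not part of the work, at y = -52 mm (its knob reaches 21 mm above the open one's rim)
- lid_center (a point): loose white press-on lid, skirt down on the counter: skirt 62 mm across, 19 mm high, round knob on top 30 mm across, 18 mm high; 37 mm in all, 40 g. Point: on the axis half-way up, z up. Slips 16 mm over the rim. Set down loosely it stops on the nubs, 9 mm too high; a push of 8 to 18 N snaps it over them till its inside meets the rim; this point is then 2.5 mm above the rim
- bottle: white bottle of 68 mm diameter, 170 mm high, upright, left alone; origin at the centre of its base
- swab_box: carton of 120 x 85 x 70 mm, left alone; origin at the centre of its base
- steel_tray: small open steel tray of 100 x 65 x 22 mm, left alone; origin at the centre of its base
Mind the look-alikes: they are no part of the job. Leave any brown or green look-alike of the part that bears tube_b_center alone.

How it is judged:
By the outcome, as a careful person would: the job done as asked, in the order asked, and still so for the second after the job is handed in, with the robot touching nothing.
It also fails if it takes over 72 s, if anything falls off the work surface, if the arm or the gripper's body presses on something with over 40 N, if the wrist force passes 120 N, or if a joint passes its speed limit or range.

## Working session

There is one attempt and no reset: what is moved stays moved. The work goes in short steps, each a Python script; the robot and the scene stay as the last script left them, time stands still between calls to the robot, and variables do not carry over. Pictures are saved under pics/ and viewed, at most 10 in all, crops included, and the job is handed in when it is done.

```bash
mkdir -p pics; ls
python3 - <<'E'
from bench import *
import cv2,numpy as np
for n in ["scene","side"]:
    im=camera(n); cv2.imwrite(f"pics/{n}0.png",im[:,:,::-1])
    c=calibration(n); print(n,{k:np.round(v,4).tolist() for k,v in c.items()})
print(read_clock())
E
```

```text
pics
scene {'K': [[545.1642, 0.0, 317.0525], [0.0, 545.1642, 241.8618], [0.0, 0.0, 1.0]], 'k1': -0.0444, 'rvec': [1.024, 2.6029, -0.8258], 'tvec': [0.4727, -0.3061, 1.4778]}
side {'K': [[439.6833, 0.0, 319.5788], [0.0, 439.6833, 236.6936], [0.0, 0.0, 1.0]], 'k1': -0.0394, 'rvec': [2.4061, -0.6519, 0.2022], 'tvec': [-0.5849, 0.3177, 0.8734]}
0.1
```

View pics/scene0.png

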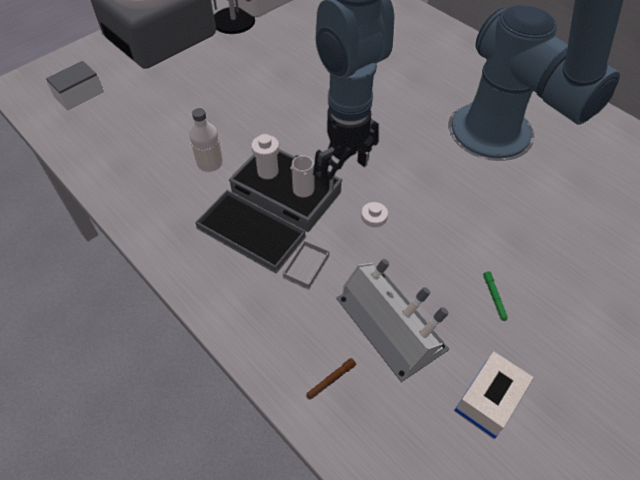

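View pics/side0.png

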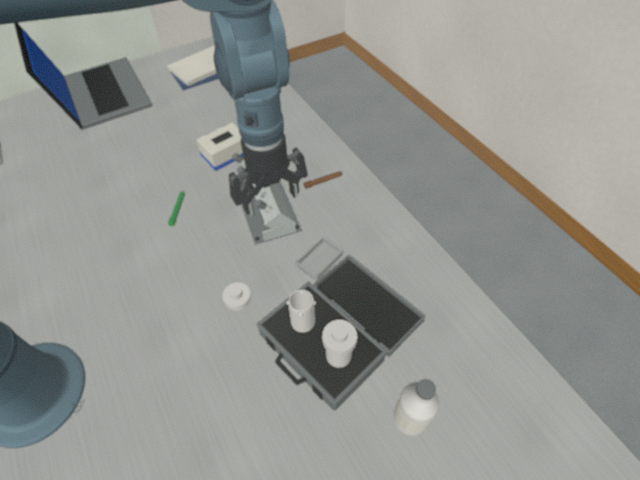

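The scene view shows three rack tubes with caps at about (382,267), (422,294) and (440,315). The look-alikes are a brown tube at (332,378) and a green one at (495,295). The loose lid is at (375,213), the open canister at (303,165) and the closed one at (266,145). I'll choose among the rack tubes and check them in a close crop.

```bash
cat > h.py <<'E'
from bench import *
import cv2,numpy as np
from scipy.optimize import least_squares
from scipy.spatial.transform import Rotation as R
def proj(P,c):
    return cv2.projectPoints(np.asarray(P,float).reshape(-1,1,3),np.array(c["rvec"]),np.array(c["tvec"]),np.array(c["K"]),np.array([c["k1"],0,0,0.]))[0].reshape(-1,2)
def ray(px,c):
    u=cv2.undistortPoints(np.array(px,float).reshape(-1,1,2),np.array(c["K"]),np.array([c["k1"],0,0,0.])).reshape(-1,2)
    M=cv2.Rodrigues(np.array(c["rvec"]))[0]; d=np.c_[u,np.ones(len(u))]@M
    return -M.T@np.array(c["tvec"]).ravel(),d
def onz(px,z,c):
    o,d=ray(px,c); return o+d*((z-o[2])/d[:,2])[:,None]
E
python3 - <<'E'
import cv2,numpy as np
a=cv2.imread("pics/scene0.png"); 
x=cv2.resize(a[250:390,325:465],(560,560),interpolation=cv2.INTER_CUBIC)
cv2.imwrite("pics/crop_rack.png",x)
b=cv2.imread("pics/side0.png")
l=cv2.resize(a[120:280,190:400],(798,608),interpolation=cv2.INTER_CUBIC)[:300]
y=cv2.resize(a[125:235,200:400],(800,440)[:2],interpolation=cv2.INTER_CUBIC)
cv2.imwrite("pics/crop_case.png",y)
E
```

```text
(no output)
```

View pics/crop_rack.png

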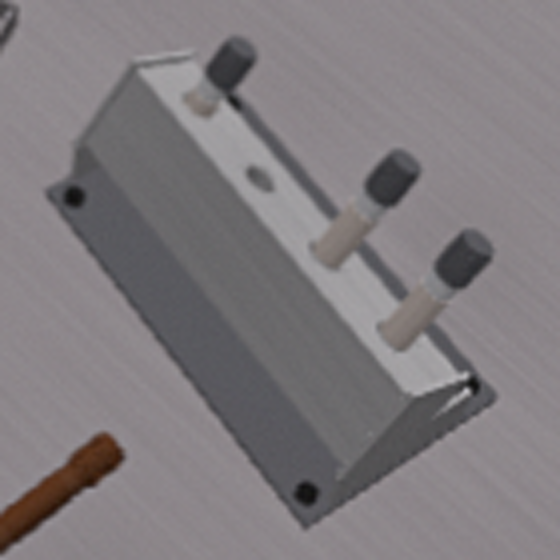

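View pics/crop_case.png

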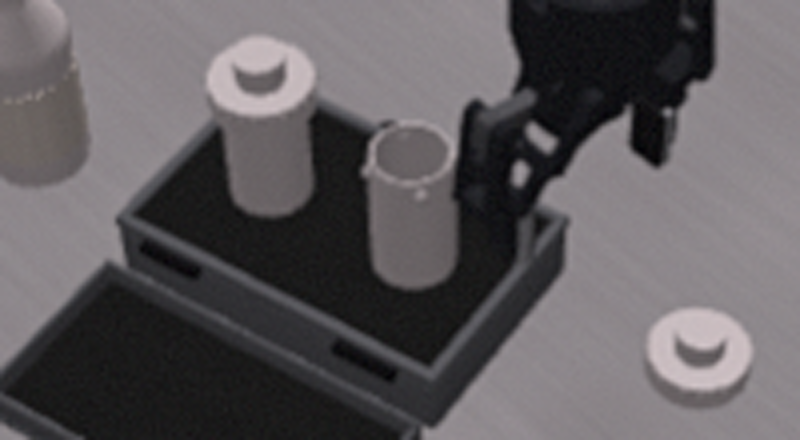

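The crop confirms the choice. The short tube (stays) is at scene px (383,266). The long ones are at (423,295) and (441,315), in wells y=+26 and +78, since the rack's +x side faces away from the robot. The empty well is at (390,295). The open canister rim is centred at about (303,163) and the lid knob at about (375,208). Next I fit the poses.

```bash
cat > fit.py <<'E'
from h import *
s=calibration("scene"); sd=calibration("side")
r=lambda p:[325+p[0]/4,250+p[1]/4]
u=np.array([-.545,0,.839])
fl=lambda y:np.array([.020,y,.034])
T=np.radians(35);ut=np.array([-np.sin(T),0,np.cos(T)])
mod=[([.0625,-.113,0.0],(47,190)),([.0625,.113,0.0],(307,525)),([-.0625,.113,0.0],(495,397)),
 (fl(-.026)+.05*u,(260,179)),
 (fl(.026)+.118*ut,(403,163)),(fl(.078)+.118*ut,(476,243)),(fl(-.078)+.092*ut,(241,49)),
 (fl(.026)+.094*ut,(376,199)),(fl(.078)+.094*ut,(446,280)),(fl(-.078)+.068*ut,(217,83))]
M=np.array([m for m,_ in mod]); px=np.array([r(p) for _,p in mod])
def W(p): return R.from_euler('z',p[2]).apply(M)+[p[0],p[1],0]
f=lambda p:(proj(W(p),s)-px).ravel()
c0=onz(px[:3],0,s); print("foot",c0.round(4).tolist())
d=c0[1]-c0[0]; y0=np.arctan2(d[1],d[0])-np.pi/2; m=(c0[0]+c0[2])/2
sol=least_squares(f,[m[0],m[1],y0],loss='soft_l1'); p=sol.x
print("rack",p[:2],np.degrees(p[2])); print(f(p).reshape(-1,2).round(1).tolist())
q=lambda p:[200+p[0]/4,125+p[1]/4]
print("canister scene",onz([q((412,152))],.136,s),"side",onz([[301.5,299]],.136,sd))
print("closed knob",onz([q((261,52))],.157,s))
print("lid scene",onz([q((701,336))],.037,s),onz([q((699,349))],.019,s),"side",onz([[236,290]],.037,sd))
cc=onz([q((122,218)),q((433,370)),q((568,218))],.05,s); print("case",cc.round(4).tolist())
E
python3 fit.py
```

```text
foot [[0.6712, 0.0889, 0.0], [0.7089, 0.311, 0.0], [0.5882, 0.3311, 0.0]]
rack [0.63267424 0.21050577] -9.616132922458103
[[-1.5, 1.1], [-1.3, 1.6], [-0.0, 0.9], [-0.4, 0.2], [0.7, -0.4], [0.4, -0.1], [0.4, -0.4], [0.2, -0.8], [0.3, -0.8], [0.1, -0.5]]
canister scene [[ 0.54369503 -0.15669069  0.136     ]] side [[ 0.54752729 -0.15637108  0.136     ]]
closed knob [[ 0.56748286 -0.25739567  0.157     ]]
lid scene [[ 0.45672905 -0.0047166   0.037     ]] [[ 0.4530543  -0.00759832  0.019     ]] side [[ 0.45594515 -0.01053308  0.037     ]]
case [[0.6534, -0.2965, 0.05], [0.5947, -0.0848, 0.05], [0.4578, -0.1148, 0.05]]
```

The scene and side views agree to about 4 mm, and the rack fit is sub-pixel. Next I move to a pre-grasp in front of the long tubes and check with the wrist camera.

```bash
cat >> h.py <<'E'
RP=[0.63267,0.21051]; RY=-9.616
def rw(p): return R.from_euler('z',RY,degrees=True).apply(p)+[RP[0],RP[1],0]
def ori(tilt,yaw=RY,sgn=1):
    z=np.array([np.sin(np.radians(tilt)),0,-np.cos(np.radians(tilt))]); y=np.array([0,sgn,0.])
    return R.from_euler('z',yaw,degrees=True)*R.from_matrix(np.c_[np.cross(y,z),y,z])
def eul(r): return r.as_euler('xyz',degrees=True).tolist()
def tube(y,d,T=34.):  # point on tube axis at d from foot
    T=np.radians(T); return rw(np.array([.020,y,.034])+d*np.array([-np.sin(T),0,np.cos(T)]))
E
python3 - <<'E'
from h import *
print(read_ee_rot(),read_q())
for s in (1,-1):
    for d in (.087,.187): print(s,inverse_kinematics(tube(.078,d).tolist(),eul(ori(34,sgn=s))))
    print(s,inverse_kinematics([.545,-.157,.26],eul(ori(0,sgn=s))))
    print(s,inverse_kinematics(tube(.052,.2).tolist(),eul(ori(34,sgn=s))))
s=min((1,-1),key=lambda s:abs(inverse_kinematics(tube(.078,.187).tolist(),eul(ori(34,sgn=s)))[5]))
print("sgn",s,read_clock())
gripper_to(0.5)
reach(tube(.052,.197).tolist(),eul(ori(34,sgn=s)))
c=calibration("wrist"); im=camera("wrist")
im=im[:,:,::-1].copy()
for y in(.026,.078):
  for T,col in((33,(0,255,0)),(35,(0,0,255))):
    q=proj([tube(y,d,T) for d in(.06,.094,.118)],c).astype(int); cv2.polylines(im,[q.reshape(-1,1,2)],False,col,1)
    print(y,T,q.tolist())
cv2.imwrite("pics/w1.png",im); print(read_clock())
print(read_tool_pos(),{k:np.round(v,4).tolist() for k,v in c.items()})
E
```

```text
[-1.79895488e+02 -1.02542463e-02  9.00020990e+01] [-6.31735182e+00  2.16570522e+01  4.57045655e+00  7.30184104e+01
 -1.31193566e-03  8.36805410e+01]
1 [ 29.14150053  20.44520252 -28.27183652  13.53933342 -20.49153863
  33.64580831]
1 [ 33.10936447  11.44862489 -26.29916349  25.89363042 -22.29676787
  37.44105139]
1 [-2.24783076e+01  2.04117239e+01  7.10269741e+00  7.66909735e+01
 -2.54444375e-14 -1.28623076e+01]
1 [ 31.43332449   8.11644988 -28.77710975  26.14505138 -21.54468393
  35.82647141]
-1 [  29.14150053   20.44520252  -28.27183652   13.53933342  -20.49153863
 -146.35419169]
-1 [  33.10936447   11.44862489  -26.29916349   25.89363042  -22.29676787
 -142.55894861]
-1 [-22.4783076   20.41172391   7.10269741  76.6909735    0.
 167.1376924 ]
-1 [  31.43332449    8.11644988  -28.77710975   26.14505138  -21.54468393
 -144.17352859]
sgn 1 0.1
0.026 33 [[288, 228], [284, 241], [281, 252]]
0.026 35 [[288, 226], [284, 237], [280, 246]]
0.078 33 [[350, 228], [354, 241], [357, 252]]
0.078 35 [[350, 226], [354, 237], [358, 246]]
1.7333
[0.55371897 0.27608775 0.19803508] {'K': [[345.8009, 0.0, 320.4781], [0.0, 345.8009, 243.4121], [0.0, 0.0, 1.0]], 'k1': -0.0481, 'rvec': [-1.7977, -1.5163, -0.734], 'tvec': [-0.3667, -0.4356, -0.1097]}
```

View pics/w1.png

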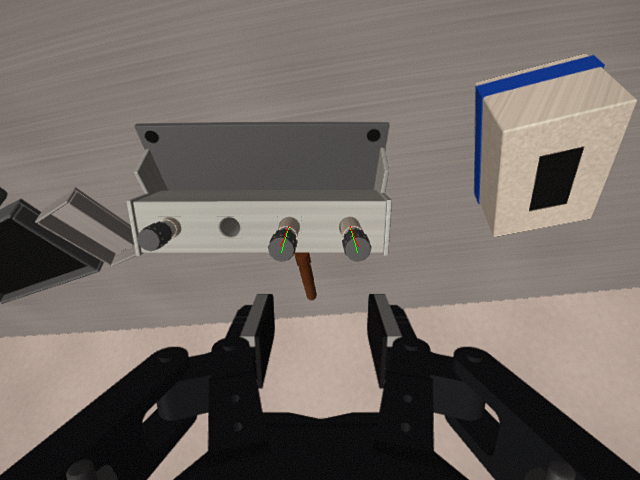

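The wrist view shows both long caps at (283,245) and (356,245), exactly on the predicted axes. The short tube is at (155,235), the empty well at (229,227), and the brown look-alike lies beyond the rack. I'll grasp the y=+78 tube.

```bash
cat > pick.py <<'E'
from h import *
def pick(y):
    o=eul(ori(34))
    reach(tube(y,.150).tolist(),o)
    hit=move_straight(tube(y,.089).tolist(),rate=.12,max_force=6)
    gripper_to(0.0)
    print("grasp",hit,read_finger_gap(),read_grasp_force(),read_tool_pos(),read_clock())
    move_straight(tube(y,.170).tolist(),rate=.12)
    print("lifted",read_finger_gap(),read_wrist_force().round(2),read_clock())
E
python3 - <<'E'
from pick import *
pick(.078)
print(inverse_kinematics([.545,-.157,.255],eul(ori(0))))
p=tube(.078,.17); p[2]=.26
reach([.545,-.157,.262],eul(ori(0)))
print(read_tool_pos(),read_finger_gap(),read_clock())
c=calibration("wrist"); im=camera("wrist")[:,:,::-1].copy()
t=read_tool_pos()
for x,r,z in((.5455,.022,.136),(.5455,.025,.136)):
    a=np.linspace(0,2*np.pi,60); q=proj(np.c_[x+r*np.cos(a),-.1565+r*np.sin(a),0*a+z],c); cv2.polylines(im,[q.astype(int).reshape(-1,1,2)],True,(0,255,0),1)
q=proj([t-[0,0,.087+0],t+[0,0,.007]],c);print(q)
cv2.circle(im,tuple(q[0].astype(int).tolist()),3,(0,0,255),1)
cv2.imwrite("pics/w2.png",im)
E
```

```text
grasp False 0.18976489953115214 58.57270002365112 [0.61659622 0.29270039 0.1089947 ] 3.0667
lifted 0.18621807824200978 [-0.38 -0.06 -0.41] 3.8917
[-2.24783076e+01  2.04421764e+01  6.41194419e+00  7.59697678e+01
 -2.54444375e-14 -1.28623076e+01]
[ 0.54507982 -0.1559697   0.26154138] 0.19235165317280334 5.6
[[319.31034979 247.09551732]
 [318.77271221 313.31793801]]
```

View pics/w2.png

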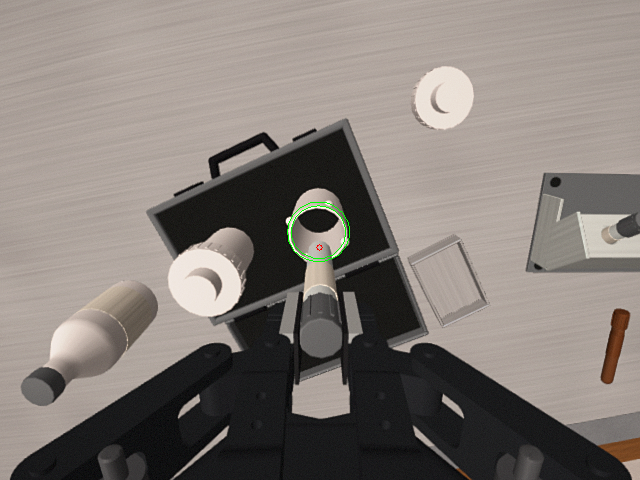

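The tube is held upright and its foot, at (319,247), is over the mouth. The rim overlay at (318,232) matches. I'll lower it on the −x side leaning slightly outward, so that room is left for the second.

```bash
cat >> pick.py <<'E'
C=np.array([.5455,-.1565]); ex=np.array([np.cos(np.radians(RY)),np.sin(np.radians(RY))])
def drop(off,tilt,z=.142):
    p=C+off*ex; o=eul(ori(tilt))
    move_straight([p[0],p[1],.240],o,rate=.1)
    hit=move_straight([p[0],p[1],z],rate=.12,max_force=5)
    print("down",hit,read_tool_pos(),read_wrist_force().round(2))
    if hit: return False
    gripper_to(0.45); dwell(.3)
    move_straight([p[0],p[1],.262],rate=.2)
    return True
E
python3 - <<'E'
from pick import *
print(drop(-.011,4),read_clock())
p=C-.0*ex
reach([p[0],p[1],.285],eul(ori(0)))
c=calibration("wrist"); im=camera("wrist")[:,:,::-1].copy()
q=proj([[C[0],C[1],.136]],c)[0].astype(int); print(q,read_clock())
x=im[max(q[1]-70,0):q[1]+70,q[0]-80:q[0]+80]; cv2.imwrite("pics/w3.png",cv2.resize(x,None,fx=4,fy=4,interpolation=cv2.INTER_CUBIC));
E
```

```text
down False [ 0.53546105 -0.15500438  0.14284145] [0.58 0.43 0.62]
True 8.4
[319 224] 8.7417
```

View pics/w3.png

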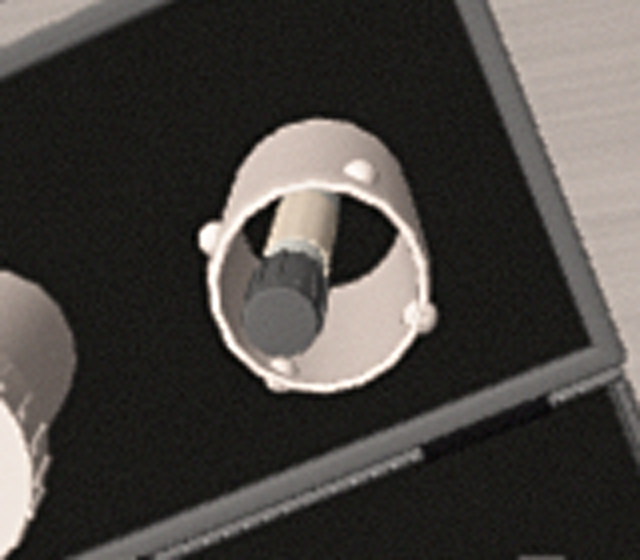

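The first tube is in, cap up, leaning toward image lower-left with its cap top at crop (278,318). I'll compute its lean, then fetch the second.

Run:
```python
from pick import *
c=calibration("wrist")
g=lambda p:[239+p[0]/4,154+p[1]/4]
a=onz([g((278,318))],.129,c)[0]; b=onz([g((299,251))],.1055,c)[0]; m=onz([g((319,288))],.136,c)[0]
print("rim",m,"cap",(a[:2]-m[:2])*1e3,"capbase",(b[:2]-m[:2])*1e3,"foot~",((a+(b-a)*110/24)[:2]-m[:2])*1e3)
pick(.026)
reach([C[0],C[1],.275],eul(ori(0)))
print(read_finger_gap(),read_clock())
```

```text
rim [ 0.54712309 -0.15747492  0.136     ] cap [  7.13488006 -10.57281773] capbase [-1.86563947 -4.66013885] foot~ [-34.11750111  16.52696046]
grasp False 0.18902127724784526 58.43080759048462 [0.6079797  0.24130451 0.10886483] 11.2917
lifted 0.1919413474028263 [-0.76  0.52 -0.1 ] 12.1167
0.18888947867441838 13.6667
```

Run:
```python
from pick import *
C2=np.array([.5463,-.157]); t=2
f=C2+[.0105,.008]; p=f-.089*np.sin(np.radians(t))*ex; o=eul(ori(t))
move_straight([p[0],p[1],.250],o,rate=.1)
hit=move_straight([p[0],p[1],.142],rate=.1,max_force=4)
print("down",hit,read_tool_pos(),read_wrist_force().round(2),read_clock())
if not hit or read_tool_pos()[2]<.175:
    gripper_to(0.45); dwell(.3)
    move_straight([p[0],p[1],.262],rate=.2)
    reach([C[0],C[1],.285],eul(ori(0)))
c=calibration("wrist"); im=camera("wrist")[:,:,::-1].copy()
q=proj([[C[0],C[1],.136]],c)[0].astype(int); print(q,read_clock())
x=cv2.resize(im[max(q[1]-70,0):q[1]+70,q[0]-60:q[0]+60],None,fx=3,fy=3,interpolation=cv2.INTER_CUBIC)
k=proj([[.455,-.0085,.037]],c)[0]; print(k)
k=k.astype(int); y=im[max(k[1]-70,0):k[1]+70,k[0]-60:k[0]+60]
print("lid crop origin",k[0]-60,max(k[1]-70,0))
y=cv2.resize(y,None,fx=3,fy=3,interpolation=cv2.INTER_CUBIC)
h=min(len(x),len(y)); cv2.imwrite("pics/w4.png",np.hstack([x[:h],y[:h]])); print(x.shape,y.shape)
```

```text
down False [ 0.55419394 -0.14875698  0.14272493] [ 0.63 -0.54 -0.78] 15.325
[319 224] 17.0167
[443.23950275  96.7640628 ]
lid crop origin 383 26
(420, 360, 3) (420, 360, 3)
```

View pics/w4.png

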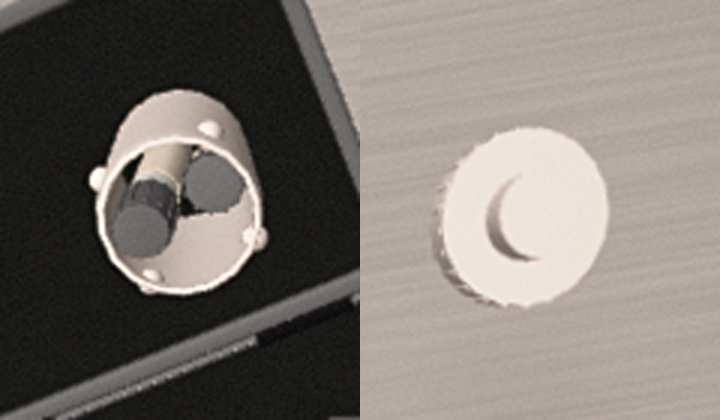

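Both caps are inside the rim, cap up: first at crop (145,230), second at (215,180). The lid disc is centred near crop (526,213). I'll go above the lid and refine its position with thresholding.

Run:
```python
from pick import *
c=calibration("wrist")
print("rim",onz([[319.2,226.2]],.136,c)[0]); L=onz([[438.3,97]],.019,c)[0]; print("lid",L)
# hover with camera roughly over the lid (camera sits toward -x of tool)
reach([L[0]+.05,L[1],.20],eul(ori(0)))
c=calibration("wrist"); im=camera("wrist")
k=proj([[L[0],L[1],.019]],c)[0]; print("pred",k)
g=im.min(axis=2); x0,y0=(k-70).astype(int).clip(0); s=g[y0:y0+140,x0:x0+140]
th,b=cv2.threshold(cv2.GaussianBlur(s,(5,5),0),0,255,cv2.THRESH_BINARY+cv2.THRESH_OTSU)
cs=cv2.findContours(b,cv2.RETR_EXTERNAL,cv2.CHAIN_APPROX_NONE)[0]; m=max(cs,key=cv2.contourArea)
e=cv2.fitEllipse(cv2.convexHull(m)); print(th,e)
P=onz([[e[0][0]+x0,e[0][1]+y0]],.019,c)[0]; print("lid2",P,read_clock())
v=cv2.resize(cv2.cvtColor(s,cv2.COLOR_GRAY2BGR),None,fx=3,fy=3,interpolation=cv2.INTER_CUBIC)
cv2.drawContours(v,[m*3],-1,(0,255,0),1)
for r,z in((.015,.037),(.031,.019)):
    a=np.linspace(0,6.28,50); q=(proj(np.c_[P[0]+r*np.cos(a),P[1]+r*np.sin(a),0*a+z],c)-[x0,y0])*3
    cv2.polylines(v,[q.astype(int).reshape(-1,1,2)],True,(0,0,255),1)
cv2.imwrite("pics/w5.png",v)
```

```text
rim [ 0.54725456 -0.15687467  0.136     ]
lid [ 0.45385483 -0.00770653  0.019     ]
pred [310.68820911 162.79103047]
172.0 ((69.78650665283203, 71.15947723388672), (67.4017333984375, 68.64810943603516), 175.57257080078125)
lid2 [ 0.4540441  -0.00858213  0.019     ] 17.8083
```

View pics/w5.png

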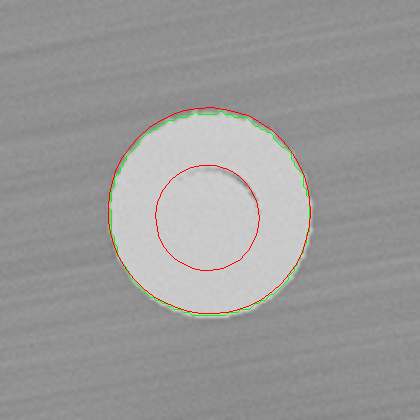

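The overlay fits: the lid is at (0.454, −0.0086), with the knob concentric. I'll refine the rim centre numerically from overhead, then fetch the lid and set it on loosely.

Run:
```python
from pick import *
L=np.array([.4542,-.0086]); o=eul(ori(0))
reach([.5465+.05,-.157,.285],o)
c=calibration("wrist"); g=cv2.GaussianBlur(camera("wrist").min(axis=2),(3,3),0).astype(np.float32)
a=np.linspace(0,2*np.pi,180)
def s(x,y,r):
    q=proj(np.c_[x+r*np.cos(a),y+r*np.sin(a),0*a+.136],c).astype(np.float32)
    return cv2.remap(g,q[:,:1].copy(),q[:,1:].copy(),cv2.INTER_LINEAR).ravel()
sc={}
for x in np.arange(.540,.5535,.0005):
    for y in np.arange(-.163,-.151,.0005):
        sc[x,y]=np.median(np.sort(s(x,y,.0242)-s(x,y,.0265))[:120])
b=sorted(sc,key=sc.get)[::-1][:12]; B=np.mean(b,axis=0)
print("rim",B,sc[b[0]],np.std(b,axis=0),sc[min(sc,key=lambda k:np.hypot(k[0]-.5467,k[1]+.157))])
np.save("rim.npy",B)
gripper_to(.55)
reach([L[0],L[1],.10],o)
print(move_straight([L[0],L[1],.0215],rate=.1,max_force=5),read_tool_pos())
gripper_to(0)
print("gap",read_finger_gap(),read_grasp_force(),read_tool_pos())
move_straight([L[0],L[1],.23],rate=.2)
print("gap",read_finger_gap(),read_wrist_force().round(2),read_clock())
```

```text
rim [ 0.54591667 -0.15766667] 80.84961 [0.00044876 0.00058926] 49.686523
False [ 0.45493857 -0.00878895  0.02201093]
gap 0.3197989231396518 58.83127748966217 [ 0.45514279 -0.00861236  0.02233464]
gap 0.3210105018633887 [-0.08  0.71 -0.54] 22.4167
```

Run:
```python
from pick import *
B=np.load("rim.npy"); o=eul(ori(0)); goal=B+[.0009,0]
reach([*goal,.23],o)
move_straight([*goal,.175],rate=.15); dwell(.3)
e=read_tool_pos()[:2]-goal; print("err",e)
cmd=goal-e; move_straight([*cmd,.165],rate=.05); dwell(.2); print(read_tool_pos(),read_wrist_force().round(2))
hit=move_straight([*cmd,.1415],rate=.03,max_force=4)
print(hit,read_tool_pos(),read_wrist_force().round(2),read_finger_gap(),read_clock()); np.save("cmd.npy",cmd)
```

```text
err [ 0.00062877 -0.00021533]
[ 0.5462854  -0.15751307  0.16509986] [0.63 0.09 0.42]
True [ 0.54605677 -0.15768604  0.15012038] [ 1.04 -0.39  0.24] 0.32424810398519016 25.05
```

The lid stopped at the nub height (TCP 0.150). Now I press it home.

Run:
```python
from pick import *
cmd=np.load("cmd.npy")
hit=move_straight([*cmd,.136],rate=.02,max_force=28)
print(hit,read_tool_pos(),read_wrist_force().round(2),read_finger_gap(),read_clock())
```

```text
True [ 0.54621181 -0.15745367  0.14270405] [-1.3   0.15  4.65] 0.3238233971884065 25.575
```

Run:
```python
from pick import *
cmd=np.load("cmd.npy"); o=eul(ori(0))
gripper_to(.55); move_straight([*cmd,.21],rate=.15); gripper_to(0); dwell(.2)
f0=read_wrist_force(); move_straight([*cmd,.170],rate=.1)
hit=move_straight([*cmd,.150],rate=.02,max_force=3); print("touch",hit,read_tool_pos())
hit=move_straight([*cmd,.148],rate=.02,max_force=24); print("press",hit,read_tool_pos(),read_wrist_force().round(1))
move_straight([*cmd,.21],rate=.15)
reach([.5465+.05,-.157,.285],o)
im=camera("wrist")[:,:,::-1]; c=calibration("scene"); sc=camera("scene")[:,:,::-1]
a=cv2.resize(im,(400,300)); b=cv2.resize(sc[100:400,180:580],(400,300))
x=cv2.resize(sc[110:230,210:370],(400,300),interpolation=cv2.INTER_CUBIC)
sd=cv2.resize(camera("side")[:,:,::-1][230:410,220:460],(400,300),interpolation=cv2.INTER_CUBIC)
cv2.imwrite("pics/end.png",np.vstack([np.hstack([a,b]),np.hstack([x,sd])])); print(read_clock())
```

```text
touch True [ 0.54614851 -0.15742934  0.15706601]
press True [ 0.54613124 -0.15739742  0.15704206] [-0.4  0.6  5.6]
29.8
```

View pics/end.png

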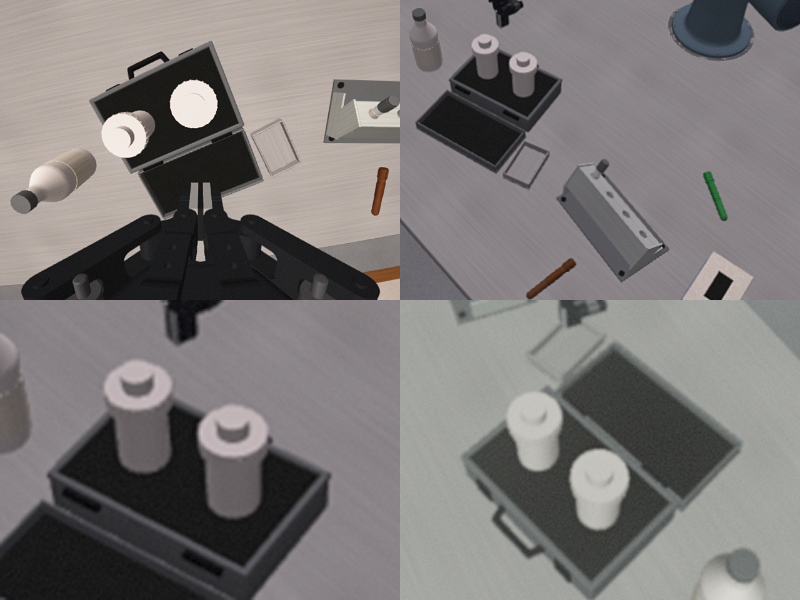

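The knob top is at 0.157 m, exactly the fully home height, and it stayed there under the 24 N press. The last picture shows the lid level on the canister, the short tube still in its well and nothing else moved.

```bash
python3 -c "
from bench import *
print(finish_job())"
```

```text
the job is handed in; nothing more can be done
None
```

Job handed in at about 30 s: both long tubes are cap up in the canister, and its lid is pressed fully home; the short tube, look-alikes and other items were left untouched.

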